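# Hang the cabinet door on its lift-off hinges

### The arm

A 6-joint arm with a two-finger parallel gripper is mounted at the origin on a cart in front of the work surface, level with it; the furniture and walls round the work are solid. World frame = base frame: x ahead of the robot, y to its left, z up, the work surface at z = 0. Lengths are in m, angles in rad, forces in N, time in s.
With the tool pointing down it reaches from about 0.375 to 0.925 m from the base axis. Payload 5.7 kg.
Tool frame: the origin (TCP) lies midway between the tips of the shut fingers; the grasp point (between the pads) lies 19 mm behind it; z points along the fingers, y is the direction in which the jaws open and shut (so a half turn about z gives the same grasp; the last joint's range is limited). The gripper opens to 88 mm and grips with 3 to 60 N. Pads are 20 mm wide; open, the fingers measure 115 mm over their backs; the gripper's body (75 mm by 178 mm) begins 61 mm behind the grasp point.
Start: joints at [1.036, 0.359, 1.51, -0, 1.272, -0.115], TCP at [0.245, 0.548, 0.223] pointing down, gripper open.
Joint ranges: [-2.97, 2.97], [-1.01, 2.36], [0.21, 2.38], [-0.96, 4.11], [0.2, 2.71], [-2.98, 2.98]. Speed limits (rad/s): [2.39, 2.39, 3.14, 3.14, 3.14, 3.14].

### API

Orientations are given as a unit quaternion [w, x, y, z].
In Python, from plant import ctrl gives the robot as it stands. The module is installed in compiled form; this text tells all that it offers.
- The arm moves only by the tool send_rows, never from a script. Its argument "motion" is a list of rows, each a list of 7 numbers: the opening, from -1 (shut) to 1 (fully open), then the shift along the world's x, y, z in units of 40 mm (1.0 is 40 mm), then the turn, a rotation vector about the world's x, y, z in units of 6 degrees (1.0 is 6 degrees). A call has exactly 5 rows; each row is the pose to reach, as a shift and turn from the pose commanded when the call began; what a row does not reach only later rows make up. A row lasts 1/10 s, in which the tool goes at most 50 mm and 8.59 degrees, less where a joint would pass 70% of its speed; a pose out of reach is approached as far as the arm can. A call with a gripper value outside its range is refused whole. The fingers move at their own pace and stop on an object; "grip_force" is the grip in N (left out, the last holds). Time passes only in rows, so rows that repeat a pose let the fingers close, or fill a call up. It gives the time, the measured TCP pose, the force and the opening at its end, in the units of the state.
- ctrl.read_state(): the state, without advancing time (a new reading comes with each control period).
- ctrl.get_image(name): name is "scene" or "top" or "wrist"; returns a dict with "pixels" (420x560x3 uint8, blue, green, red), "depth" (420x560 float32, m along the optical axis (not along the pixel's ray), 0 where there is no reading), "fov_y" (degrees; the focal length in pixels is half the picture's height over the tangent of half this angle, whatever the lens; pixels are square), "cx", "cy" (the principal point, pixels), "k1" (the pictures are not rectified: a ray, as slopes to the right and down, at radius r is drawn at 1 + k1 r^2 times it, then the intrinsics apply), "R" (3x3) and "t" (3): a world point X has camera coordinates R X + t. Camera axes: x right, y down, z forward; pixel columns grow to the right and rows downward; lengths in m; the calibration is good to about 2 mm. A picture is of the moment at which its call begins.
- ctrl.finish_job(): hands the job in, once; it reports no verdict.
The state is a dict: "clock": time; "q": joint angles; "joint_velocities": joint speeds; "effort": joint torques, N m; "ee_pos": TCP position; "eef_rot": TCP orientation; "ft_force": force on the tool from outside, world axes, zero at the start; "ft_torque": the same for the moment, N m; "gripper_width": finger opening in m.
Only numpy, scipy, OpenCV 4.12 (cv2) and the standard library are available. Lean on these libraries where they do the work, as an engineer would, in place of code of your own. Each camera call takes 0.05 s, during which the arm holds its last target.

### The job

The door of the small grey stationery cabinet has been taken off and stands upright in the black slotted stand. Lift it out, lower both of its hinge knuckles at once over the cabinet's two upright hinge pins, feeling gently for the pins and never forcing it, until it hangs fully down on its hinges; then swing it shut and leave it closed. Keep the door upright throughout, and leave the mug, label roll and jar where they stand.

Things in the scene. Friction and masses are not known exactly. Their poses are not given: they have to be found in the camera images.
- hinge (a point): Nominal hinge axis at the lower pin's shoulder, 19 mm before the cabinet's face. Axes: -x out of the open front, +y to the hinged side, z up. Two fixed upright pins on one vertical axis: 12 mm diameter, 16 long, 1 mm tip chamfer, on 22 mm round shoulders at this height and 96 mm higher. The true pin axis stands up to 9 mm off this point either way along y (not x): find it by touch.
- door_mid (a point): Middle of the loose door's panel, half-way up: grey slab 22 thick (x), 140 wide (y), 150 high (z) mm, 0.35 kg. -x: outer face, +y: hinge edge. Grip across its top edge. A bar pull juts 16 mm from the outer face, 56 mm from the middle towards -y, 33 mm below to 13 mm above it. Hung and shut, its axes match hinge; hang it about 90 degrees open, -y edge away from the cabinet.
- knuckle (a point): Centre of the lower mouth of the door's lower knuckle: 84.5 mm from door_mid along +y, 57 mm below it, same axes. The two knuckles are upright steel tubes, 25 mm outside, 14.6 mm bore, 18 mm high, open at both ends; the upper mouth is 96 mm above the lower. Fully hung, this point is at the height of hinge; on the pin tips it is 16 mm above it.
- door: The same loose door; origin at the middle of the panel's underside, 75 mm below door_mid; same axes.
- cabinet: Grey steel cabinet fixed to the desk, 90 deep (x), 180 wide (y), 170 mm high, open at the front (-x), hinged side +y; origin at the centre of its underside; hinge is at (-64, 72, 30) mm. A dark steel strip on the hinged jamb carries the pins; it is screwed fast through slotted holes and does not give. Two 7 mm rubber stops on the other jamb meet the shut door.
- stand: Fixed black stand, base 90 x 100 mm, two walls up to 55 mm high with a 25 mm wide slot along its y, slot floor 8 mm above the desk; origin at the centre of its underside. The door stands upright in it, centred, same axes, its underside 8 mm and its top 158 mm above the desk.
- mug: White mug, 95 mm high, bystander; origin at the centre of its underside.
- roll: White label roll, 62 mm diameter, 40 mm high, bystander; origin under its centre.
- jar: Lidded sample jar, 61 mm diameter, 72 mm high, bystander; origin under its centre.

How it is judged:
On the way, in this order (a step that is already met when the one before it is completed fails the run):
1. the door is lifted clear of the stand, upright (z of door_mid in the frame of stand above 0.135 m and angle between door_mid's own z axis and vertical below 0.3 rad), for 0.1 s.
2. the door hangs fully down on both pins (z of knuckle in the frame of hinge between -0.004 and 0.004 m and x of knuckle in the frame of hinge between -0.007 and 0.007 m and y of knuckle in the frame of hinge between -0.013 and 0.013 m and angle between door_mid's own z axis and vertical below 0.08 rad), for 0.2 s.
At the end, for the whole second after the job is handed in: The door hangs upright on both pins: knuckle mouth within 4 mm of the shoulder's height, within 7 mm of the nominal axis fore and aft and 13 mm sideways, tilt under 0.08 rad; it is shut, its axes within 0.09 rad of the cabinet's, and it is at rest (all of step 2 and angle between the x axis of door_mid and the x axis of hinge, either way round below 0.09 rad and y of door_mid in the frame of hinge below -0.05 m and linear speed of door below 0.02 m/s); the robot touches nothing.
It fails at once if while the fingers hold or push it, the door is pressed against the cabinet or its hinge with more than 40 N (contact force between door and cabinet above 40 N and contact force between the fingers and door above 2 N).
It fails at once if the door is tipped over (angle between door_mid's own z axis and vertical above 0.5 rad).
It fails at once if a bystander (mug, label roll, jar) is moved more than 25 mm (distance of any of mug, roll, jar from where it was at the start of the episode above 0.025 m).
It also fails if it takes over 72 s, if anything falls off the work surface, if the arm or the gripper's body presses on something with over 40 N, if the wrist force passes 120 N, or if a joint passes its speed limit or range.

## Working session

There is one attempt and no reset: what is moved stays moved. The work goes in short steps, Python scripts to look and compute and a tool call to move; the robot and the scene stay as the last step left them, time stands still between calls to the robot, and variables do not carry over. Pictures are saved under pics/ and viewed, and the job is handed in when it is done.

Besides the shell and the picture viewer there is one more tool, called after "Call:" by a JSON object that holds its "op" and its "data". send_rows: Moves the arm, as the interface text tells. Its arguments: {"type":"object","properties":{"motion":{"type":"array","items":{"type":"array","items":{"type":"number"}}},"grip_force":{"type":"number"}},"required":["motion"]}

```bash
mkdir -p pics; cat > h.py <<'E'
import numpy as np, cv2, json
from plant import ctrl
def grab(n,tag):
    im=ctrl.get_image(n); cv2.imwrite(f'pics/{tag}.png',im['pixels']); np.savez(f'pics/{tag}.npz',**{k:np.array(v) for k,v in im.items()}); return im
def load(tag): return dict(np.load(f'pics/{tag}.npz'))
def cloud(im):
    h,w=im['depth'].shape; f=h/2/np.tan(np.radians(float(im['fov_y']))/2)
    u,v=np.meshgrid(np.arange(w),np.arange(h))
    K=np.array([[f,0,float(im['cx'])],[0,f,float(im['cy'])],[0,0,1]])
    p=cv2.undistortPoints(np.stack([u,v],-1).reshape(-1,1,2).astype(float),K,np.array([float(im['k1']),0,0,0])).reshape(h,w,2)
    d=im['depth']; P=np.dstack([p*d[...,None],d]); return (P-im['t'])@im['R']   # R^T(P-t)
E
python3 - <<'E'
from h import *
for n in['scene','top','wrist']:
    im=grab(n,n+'0'); print(n,im['fov_y'],im['R'].round(3).tolist(),im['t'].round(3))
print(ctrl.read_state())
E
```

```text
scene 47.30032455231654 [[-0.892, -0.452, 0.003], [-0.331, 0.648, -0.686], [0.308, -0.612, -0.728]] [0.509 0.211 1.304]
top 55.82537971504695 [[0.019, -1.0, -0.017], [-0.994, -0.017, -0.108], [0.108, 0.019, -0.994]] [0.04  0.548 1.204]
wrist 66.47473752796697 [[0.407, 0.913, -0.001], [0.872, -0.388, 0.297], [0.271, -0.122, -0.955]] [-0.599 -0.036  0.39 ]
{'clock': 0.15, 'q': array([ 1.03587565e+00,  3.59365947e-01,  1.51119978e+00, -1.32031658e-05,
        1.27251123e+00, -1.15053590e-01]), 'joint_velocities': array([-0.00055328, -0.00352174, -0.00163814, -0.00041039, -0.00167769,
       -0.00023157]), 'effort': array([-2.10132812e-04, -5.15756428e+01, -2.71007609e+01,  6.75606332e-02,
        3.07652308e-02, -9.05546153e-05]), 'ee_pos': array([0.24428676, 0.54741504, 0.22198092]), 'eef_rot': array([-2.30988059e-04,  2.08392945e-01,  9.78044902e-01, -7.05317820e-04]), 'ft_force': array([ 0.92891117, -0.63452684, -0.81042699]), 'ft_torque': array([ 0.07018538, -0.0458049 , -0.03388597]), 'gripper_width': 0.08787116426599896}
```

View pics/scene0.png

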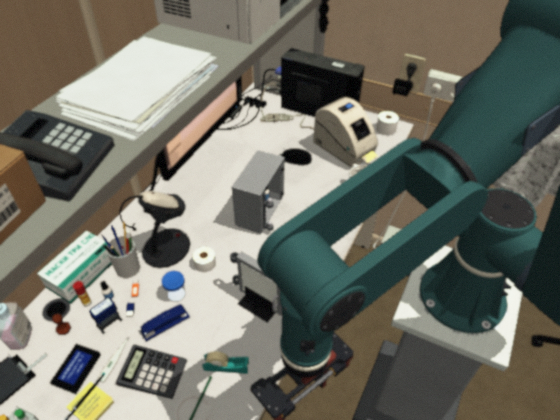

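View pics/top0.png

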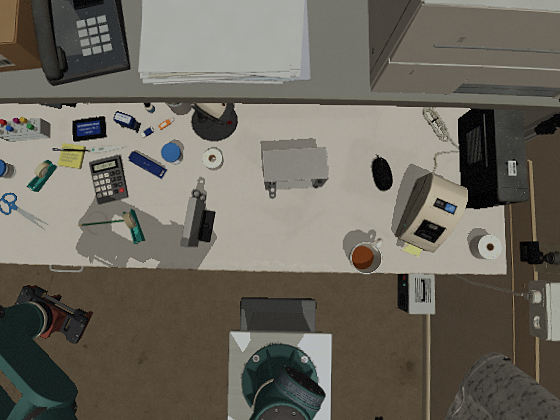

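View pics/wrist0.png

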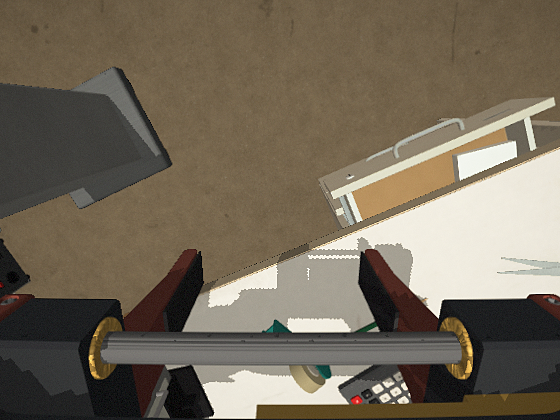

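The top view (up = +x, left = +y) shows the cabinet at about (295,165), open towards the robot with the hinge at about (271,192). The door is in its stand at about (197,215) with its knuckles at the far end, about (200,185). The roll is at (213,158), the jar at (172,152) and the mug at (365,258). Next I'll enlarge the crops and get the geometry from the depth.

```bash
python3 - <<'E'
from h import *
im=load('top0'); P=cloud(im)
c=im['pixels'][130:260,160:350]; c=cv2.resize(c,None,fx=4,fy=4,interpolation=cv2.INTER_CUBIC); cv2.imwrite('pics/topc.png',c)
s=load('scene0'); c=cv2.resize(s['pixels'][140:330,180:320],None,fx=4,fy=3.1,interpolation=cv2.INTER_CUBIC); cv2.imwrite('pics/scc.png',c)
def pr(m,n):
    ys,xs=np.where(m); pts=P[m]; r=cv2.minAreaRect((pts[:,:2]*1000).astype(np.float32)); print(n,len(pts),pts.mean(0).round(4),'rect',np.round(r[0],1),np.round(r[1],1),round(r[2],1))
    print(cv2.boxPoints(r).round(1).tolist())
H=P[...,2]
def reg(a,b,c,d,z0,z1):
    m=np.zeros(H.shape,bool); m[a:b,c:d]=1; return m&(H>z0)&(H<z1)
pr(reg(130,260,240,345,.155,.185),'cab top')
pr(reg(165,260,175,225,.145,.17),'door top')
pr(reg(165,260,175,225,.04,.065),'stand walls')
pr(reg(165,260,175,225,.09,.145),'door lower')
pr(reg(140,180,195,230,.03,.05),'roll')
pr(reg(130,175,155,190,.06,.08),'jar')
pr(reg(225,280,340,390,.085,.105),'mug')
pr(reg(180,205,255,280,.02,.15),'pins')
for r in range(180,202): print(r,H[r,262:280].round(3).tolist())
E
```

```text
cab top 2078 [ 0.6441 -0.0307  0.17  ] rect [644.7 -30.8] [ 93.5 180.3] 4.9
[[590.4000244140625, 55.0], [605.7999877929688, -124.5999984741211], [698.9000244140625, -116.5999984741211], [683.5, 63.0]]
door top 423 [0.481  0.2641 0.1572] rect [491.6 263.2] [ 23.2 158.9] 81.1
[[411.3999938964844, 264.1000061035156], [568.2999877929688, 239.5], [571.9000244140625, 262.3999938964844], [415.0, 287.0]]
stand walls 171 [0.5092 0.2488 0.0511] rect [541.5 251.7] [ 37.6 258.7] 78.1
[[411.0, 260.0], [664.0999755859375, 206.5], [671.9000244140625, 243.3000030517578], [418.79998779296875, 296.79998779296875]]
door lower 240 [0.4968 0.2544 0.1219] rect [493.4 253.9] [ 24.  162.9] 89.0
[[411.79998779296875, 243.39999389648438], [574.5999755859375, 240.39999389648438], [575.0999755859375, 264.29998779296875], [412.20001220703125, 267.29998779296875]]
roll 281 [0.687  0.2238 0.0397] rect [688. 224.] [61.6 60.3] 27.6
[[646.7000122070312, 236.5], [674.5999755859375, 183.0], [729.2000122070312, 211.5], [701.2999877929688, 265.0]]
jar 292 [0.6986 0.3488 0.0712] rect [699.4 350.1] [57.8 56.7] 46.9
[[659.0
[... 2746 characters left out ...]
8, 0.032, 0.005, 0.005, 0.001, -0.002]
197 [0.002, -0.005, 0.003, 0.003, -0.003, 0.002, -0.0, 0.001, 0.032, 0.031, 0.028, 0.031, 0.03, 0.028, -0.001, 0.0, -0.002, -0.004]
198 [-0.002, 0.0, 0.004, 0.001, -0.004, -0.002, 0.0, 0.004, 1.257, 0.028, 0.029, 0.031, 0.027, -0.0, 0.002, 0.001, -0.002, -0.001]
199 [-0.001, 0.0, 0.003, 0.004, -0.002, 0.002, 0.0, -0.002, -0.001, -0.002, -0.001, 0.001, -0.002, 0.001, 0.004, -0.001, -0.003, 0.001]
200 [0.003, -0.0, 0.0, -0.002, -0.001, -0.001, -0.0, -0.002, -0.002, -0.0, 0.001, 0.003, 0.002, 0.002, -0.003, 0.003, 0.003, 0.002]
201 [-0.001, 0.002, 0.0, -0.002, 0.003, -0.002, 0.004, -0.0, -0.002, 0.003, -0.003, -0.002, 0.002, 0.0, 0.003, 0.001, -0.001, 0.0]
```

View pics/topc.png

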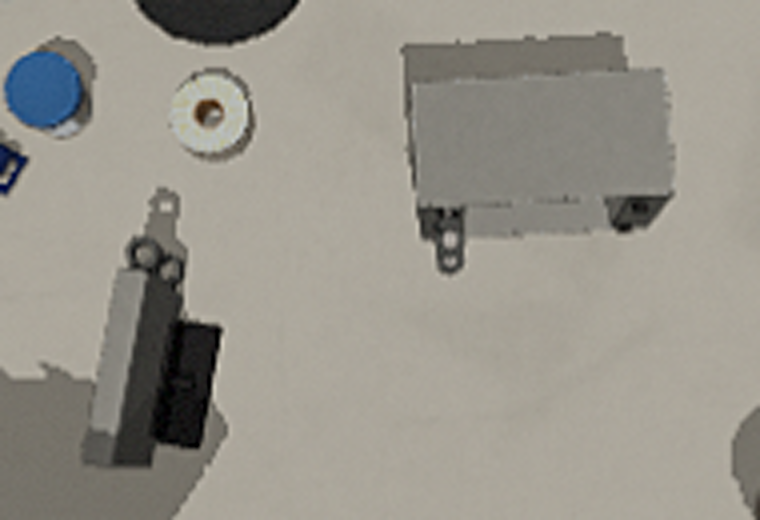

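View pics/scc.png

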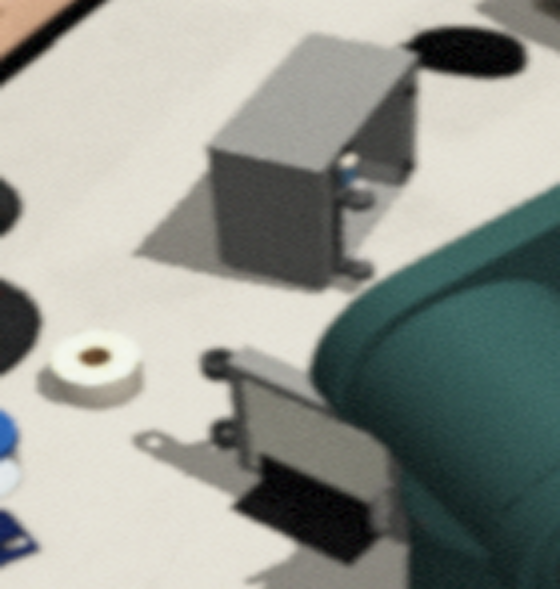

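The crops show the door's knuckle ring at about (145,250) in the top crop, at the cabinet end. The pin and its shoulder are at about (450,240-265). I'll fit these more carefully.

```bash
python3 - <<'E'
from h import *
im=load('top0'); P=cloud(im); H=P[...,2]
def reg(a,b,c,d,z0,z1):
    m=np.zeros(H.shape,bool); m[a:b,c:d]=1; return m&(H>z0)&(H<z1)
m=reg(192,260,178,210,.151,.166); p=P[m]; 
# rescale to nominal height along camera ray
C=-im['R'].T@im['t']
def flat(p,z): d=p-C; return C+d*((z-C[2])/d[:,2])[:,None]
for nm,mm,z in [('door',m,.158),('cab',reg(130,190,240,345,.160,.18),.17),('pin',reg(187,193,268,278,.136,.155),.142),('sh',reg(184,196,266,278,.117,.136),.126),('knuck',reg(180,205,188,206,.125,.148),.140),('pinlow',reg(194,197,269,276,.036,.055),.046)]:
    q=flat(P[mm],z)[:,:2]; c=q.mean(0); w,v=np.linalg.eigh(np.cov((q-c).T)); 
    r=cv2.minAreaRect((q*1000).astype(np.float32))
    print(nm,len(q),c.round(4),'pca ang',np.degrees(np.arctan2(*v[::-1,1])).round(1),'mid of extent', (c+v@(np.array([(np.percentile((q-c)@v[:,i],1)+np.percentile((q-c)@v[:,i],99))/2 for i in (0,1)]))).round(4),np.round(r[0],1),np.round(r[1],1),round(r[2],1))
E
```

```text
door 396 [0.4803 0.2648] pca ang 171.0 mid of extent [0.481  0.2645] [480.8 264.2] [ 23.2 136.9] 80.9
cab 2069 [ 0.6444 -0.0306] pca ang 94.9 mid of extent [ 0.6447 -0.0309] [643.  -30.9] [ 94.4 180.1] 4.4
pin 14 [0.5765 0.0327] pca ang 87.9 mid of extent [0.5767 0.0326] [576.7  32.7] [ 8.6 11.4] 1.0
sh 49 [0.5797 0.0333] pca ang -168.1 mid of extent [0.5812 0.0343] [580.4  37.2] [29.1 26. ] 1.0
knuck 64 [0.5597 0.2508] pca ang -160.6 mid of extent [0.5546 0.2488] [556.3 247.8] [41.5 26.2] 37.4
pinlow 7 [0.5723 0.0321] pca ang 99.4 mid of extent [0.5723 0.0315] [572.1  31.4] [3.1 9.2] 1.0
```

Call:
{"op": "send_rows", "data": {"motion": [[1,0.7,-0.85,0,0,0,0.5],[1,1.4,-1.7,0,0,0,1.0],[1,2.1,-2.55,0,0,0,1.5],[1,2.8,-3.4,0,0,0,2.0],[1,3.5,-4.25,0,0,0,2.5]], "grip_force": 20}}

```text
clock: 0.65
ee_pos: [0.3852, 0.3764, 0.2225]
eef_rot: [-0.0, 0.078, 0.997, -0.0]
ft_force: [0.8, -0.1, 0.5]
gripper_width: 0.088
```

Call:
{"op": "send_rows", "data": {"motion": [[1,0.7,-0.85,0,0,0,0],[1,1.4,-1.7,0,0,0,0],[1,2.1,-2.55,0,0,0,0],[1,2.4,-2.84,0,0,0,0],[1,2.4,-2.84,0,0,0,0]]}}

```text
clock: 1.15
ee_pos: [0.482, 0.2629, 0.2224]
eef_rot: [0.0, 0.081, 0.997, -0.0]
ft_force: [0.1, 1.0, -0.2]
gripper_width: 0.0878
```

```bash
python3 - <<'E'
from h import *
for n in['scene','top','wrist']: grab(n,n+'1')
s=ctrl.read_state(); print(s['clock'],s['ee_pos'],s['eef_rot'],s['ft_force'])
E
```

```text
1.3 [0.47944697 0.26516648 0.22236903] [-6.34470178e-04  7.86891965e-02  9.96898992e-01  9.23568046e-05] [1.10852179 0.24653632 1.0823194 ]
```

View pics/wrist1.png

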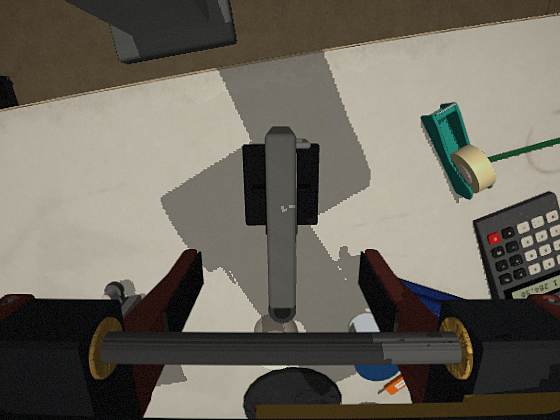

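View pics/scene1.png

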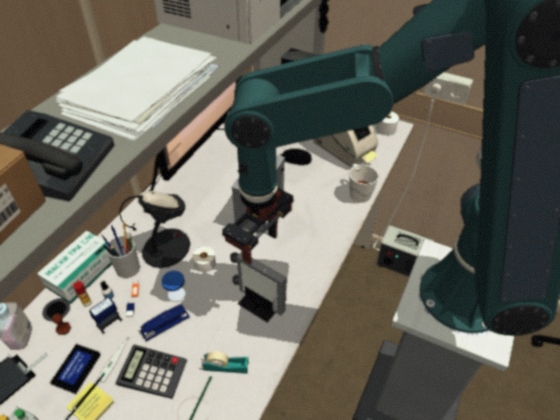

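The wrist view shows the door's top edge running down column ~281, from (281,128) to (283,300), between the open fingers at 203 and 358. The knuckle end is at the bottom, at about (282,315). I'll measure its position from the wrist depth.

```bash
python3 - <<'E'
from h import *
im=load('wrist1'); P=cloud(im); H=P[...,2]; C=-im['R'].T@im['t']
def flat(p,z): d=p-C; return C+d*((z-C[2])/d[:,2])[:,None]
m=np.zeros(H.shape,bool); m[120:310,255:310]=1; m&=(H>.150)&(H<.168)
q=flat(P[m],.158)[:,:2]; c=q.mean(0); w,v=np.linalg.eigh(np.cov((q-c).T)); print(m.sum(),c,np.degrees(np.arctan2(v[1,1],v[0,1])))
pr=(q-c)@v; print(np.percentile(pr,[.5,99.5],axis=0)*1000, (c+v@((np.percentile(pr,.5,axis=0)+np.percentile(pr,99.5,axis=0))/2)))
print(np.median(P[m][:,2]))
m=np.zeros(H.shape,bool); m[295:330,262:302]=1; m&=(H>.130)&(H<.149)
q=flat(P[m],.140)[:,:2]; print('kn',m.sum(),q.mean(0),q.min(0),q.max(0))
E
```

```text
5074 [0.47323612 0.26616461] 171.6260509358513
[[-10.52589415 -73.36873462]
 [ 10.71194584  62.68660455]] [0.47850669 0.26529474]
0.15667200350689833
kn 301 [0.56651929 0.2521878 ] [0.55563659 0.24080697] [0.5747849  0.26516546]
```

Call:
{"op": "send_rows", "data": {"motion": [[1,0,0,-0.6,0,0,0],[1,0,0,-1.2,0,0,0],[1,0,0,-1.8,0,0,0],[1,0,0,-2.4,0,0,0],[1,0,0,-2.4,0,0,0]]}}

```text
clock: 1.8
ee_pos: [0.4768, 0.2647, 0.1239]
eef_rot: [-0.003, 0.078, 0.997, -0.001]
ft_force: [-0.7, -0.0, 0.4]
gripper_width: 0.0879
```

Call:
{"op": "send_rows", "data": {"motion": [[-1,0,0,0,0,0,0],[-1,0,0,0,0,0,0],[-1,0,0,0,0,0,0],[-1,0,0,0,0,0,0],[-1,0,0,0,0,0,0]], "grip_force": 25}}

```text
clock: 2.3
ee_pos: [0.4809, 0.2644, 0.1273]
eef_rot: [0.0, 0.079, 0.997, 0.0]
ft_force: [0.1, -0.2, -0.0]
gripper_width: 0.0514
```

Call:
{"op": "send_rows", "data": {"motion": [[-1,0,0,0,0,0,0],[-1,0,0,0,0,0,0],[-1,0,0,0,0,0,0],[-1,0,0,0,0,0,0],[-1,0,0,0,0,0,0]]}}

```text
clock: 2.8
ee_pos: [0.4805, 0.2642, 0.1266]
eef_rot: [-0.0, 0.079, 0.997, -0.0]
ft_force: [-0.3, 0.2, 0.1]
gripper_width: 0.0219
```

Call:
{"op": "send_rows", "data": {"motion": [[-1,0,0,0.25,0,0,0],[-1,0,0,0.7,0,0,0],[-1,0,0,1.2,0,0,0],[-1,0,0,1.7,0,0,0],[-1,0,0,1.75,0,0,0]]}}

```text
clock: 3.3
ee_pos: [0.482, 0.2649, 0.1993]
eef_rot: [0.002, 0.079, 0.997, 0.001]
ft_force: [0.3, -0.4, -3.0]
gripper_width: 0.0219
```

Call:
{"op": "send_rows", "data": {"motion": [[-1,0,0,0,0,0,0],[-1,0,-0.4,0,0,0,0.4],[-1,0,-1.0,0,0,0,1.0],[-1,0,-1.8,0,0,0,1.8],[-1,0,-2.4,0,0,0,2.3]]}}

```text
clock: 3.8
ee_pos: [0.4791, 0.1667, 0.1951]
eef_rot: [-0.002, -0.043, 0.999, -0.001]
ft_force: [-0.0, -0.0, -3.5]
gripper_width: 0.0218
```

```bash
python3 - <<'E'
from h import *
for n in['scene','top','wrist']: grab(n,n+'2')
s=ctrl.read_state(); print(s['clock'],s['ee_pos'],s['eef_rot'],s['ft_force'],s['gripper_width'])
im=load('top2'); c=cv2.resize(im['pixels'][140:260,160:350],None,fx=4,fy=4,interpolation=cv2.INTER_CUBIC); cv2.imwrite('pics/top2c.png',c)
E
```

```text
3.95 [0.47945411 0.16699197 0.19535443] [-1.37039013e-03 -4.00719954e-02  9.99195817e-01 -2.76948669e-04] [ 0.7505805   0.16557032 -2.69596238] 0.02226849486778245
```

View pics/top2c.png

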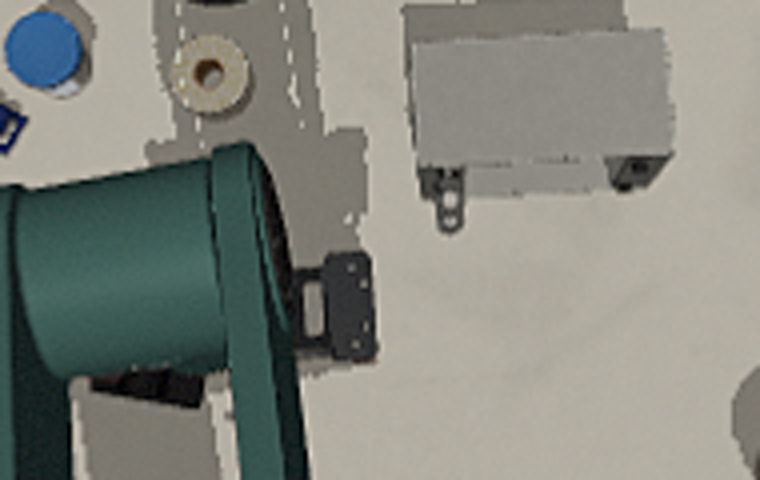

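View pics/wrist2.png

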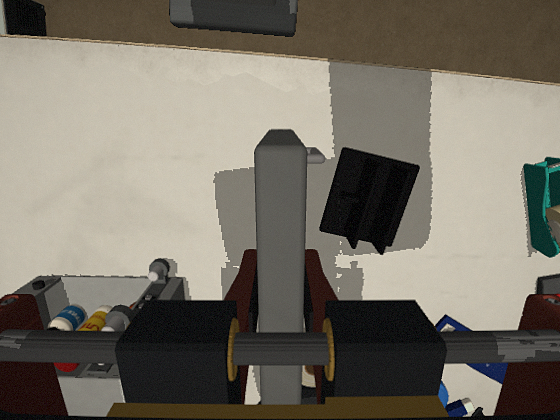

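View pics/scene2.png

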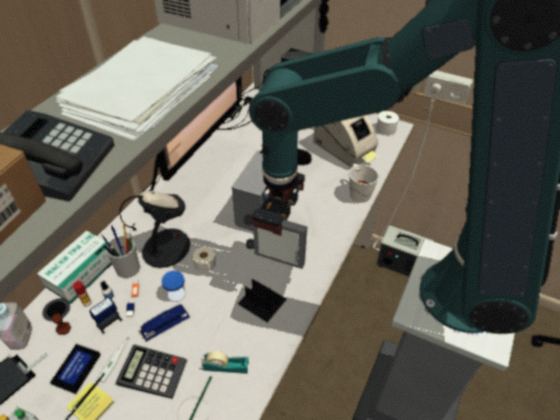

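The wrist view shows the door held straight, with its free edge at row ~155, columns 256-306. The cabinet is at lower left, with the upper pin and shoulder at about (158,268). The scene view shows the knuckle at about (252,245). I'll measure the free edge and the pin with the wrist camera.

```bash
python3 - <<'E'
from h import *
im=load('wrist2'); P=cloud(im); H=P[...,2]; C=-im['R'].T@im['t']
c=cv2.resize(im['pixels'][240:380,0:210],None,fx=3.8,fy=3.8,interpolation=cv2.INTER_CUBIC); cv2.imwrite('pics/w2c.png',c)
s=load('scene2'); c=cv2.resize(s['pixels'][160:290,210:320],None,fx=5,fy=4.5,interpolation=cv2.INTER_CUBIC); cv2.imwrite('pics/s2c.png',c)
def flat(p,z): d=p-C; return C+d*((z-C[2])/d[:,2])[:,None]
m=np.zeros(H.shape,bool); m[120:240,245:315]=1; m&=(H>.218)&(H<.24); print(m.sum(),np.median(H[m]))
q=flat(P[m],np.median(H[m]))[:,:2]; a=np.radians(4.8); Y=np.array([np.cos(a),np.sin(a)]); X=np.array([np.sin(a),-np.cos(a)])
t=np.array([.4807,.1684]); y=(q-t)@Y; x=(q-t)@X
cc=np.polyfit(y,x,1); print('rel: yedge',np.percentile(y,[.5,1,3]),'xmid',np.percentile(x,[1,99]),'mean',x.mean(),'slope deg',np.degrees(np.arctan(cc[0])))
for r in range(255,300,2): print(r,H[r,140:190:3].round(3).tolist())
E
```

```text
4930 0.22539088940857238
rel: yedge [-0.07263936 -0.07225545 -0.07146043] xmid [-0.00785442  0.0132437 ] mean 0.0026813166371136878 slope deg -0.14794418317524208
255 [-0.002, 0.0, -0.002, -0.001, -0.001, -0.001, -0.002, -0.001, -0.001, -0.001, -0.002, -0.001, -0.001, 0.001, -0.002, -0.002, -0.002]
257 [-0.002, -0.002, -0.001, -0.001, -0.001, -0.001, -0.002, -0.001, -0.001, -0.001, -0.002, -0.001, -0.0, -0.001, 0.356, -0.001, -0.001]
259 [-0.002, -0.001, -0.001, -0.001, -0.002, 0.021, 0.023, 0.021, 0.02, -0.001, -0.001, -0.001, -0.0, -0.0, -0.0, -0.002, -0.003]
261 [-0.002, -0.001, -0.001, -0.001, -0.0, 0.027, 0.028, 0.027, 0.024, 0.02, -0.002, -0.001, -0.001, -0.001, 0.0, -0.0, -0.001]
263 [-0.001, -0.001, -0.001, -0.001, 0.028, 0.028, 0.028, 0.029, 0.028, 0.023, -0.001, -0.002, -0.002, -0.003, -0.001, -0.0, -0.0]
265 [-0.002, -0.002, -0.002, -0.003, 0.03, 0.03, 0.029, 0.029, 0.029, 0.025, -0.001, -0.001, -0.001, -0.001, -0.002, 0.0, -0.001]
267 [-0.001, -0.001, -0.002, 0.03, 0.029, 0.033, 0.033, 0.029, 0.029, 0.027, 0.02, -0.001, -0.001, -0.001, -0.001, 0.001, -0.002]
269 [-0.0, 0.
[... 1290 characters left out ...]
43, 0.042, 0.042, 0.042, 0.038, 0.037, 0.037, 0.036, 0.038, 0.028, 0.014, -0.001, -0.001]
291 [0.012, 0.012, 0.047, 0.048, 0.047, 0.047, 0.046, 0.045, 0.042, 0.042, 0.042, 0.042, 0.039, 0.029, 0.016, -0.001, -0.001]
293 [0.012, 0.048, 0.052, 0.052, 0.052, 0.052, 0.052, 0.046, 0.047, 0.046, 0.047, 0.046, 0.037, 0.029, 0.017, -0.002, -0.0]
295 [0.013, 0.055, 0.058, 0.057, 0.056, 0.055, 0.054, 0.053, 0.05, 0.049, 0.05, 0.047, 0.038, 0.03, 0.021, -0.002, -0.0]
297 [0.057, 0.061, 0.062, 0.063, 0.063, 0.06, 0.057, 0.056, 0.055, 0.053, 0.055, 0.049, 0.04, 0.03, 0.021, -0.001, -0.001]
299 [0.063, 0.065, 0.065, 0.28, 0.279, 0.28, 0.28, 0.28, 0.278, 0.279, 0.28, 0.05, 0.039, 0.03, 0.021, -0.001, -0.0]
```

View pics/w2c.png

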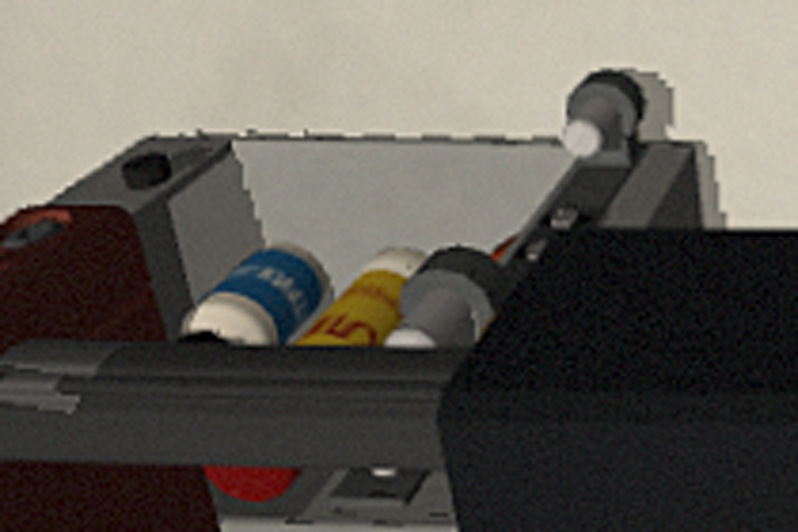

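View pics/s2c.png

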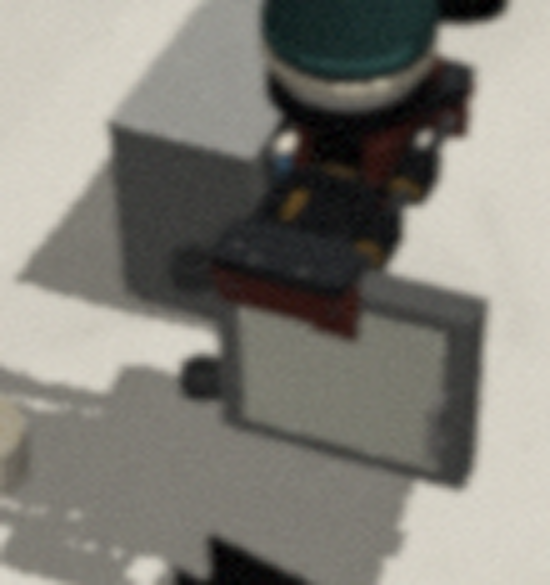

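```bash
python3 - <<'E'
from h import *
im=load('wrist2'); P=cloud(im); H=P[...,2]; C=-im['R'].T@im['t']; I=im['pixels'].min(2)
def flat(p,z): d=p-C; return C+d*((z-C[2])/d[:,2])[:,None]
m=np.zeros(H.shape,bool); m[266:284,145:166]=1; 
t=m&(I>180); ys,xs=np.where(t); print(t.sum(),xs.min(),xs.max(),ys.min(),ys.max())
q=flat(P[t&(H>.04)&(H<.05)],.046)[:,:2]; print('tip',q.mean(0),q.min(0),q.max(0),(q.min(0)+q.max(0))/2)
s=np.zeros(H.shape,bool); s[256:284,140:175]=1; s&=(H>.0275)&(H<.0315); q=flat(P[s],.03)[:,:2]
mn,mx=q.min(0),q.max(0); print('shoulder',mn,mx,(mn+mx)/2, cv2.minEnclosingCircle((q*1000).astype(np.float32)))
print(ctrl.read_state()['ee_pos'])
# cab face
E
```

```text
18 145 152 266 274
tip [0.57284823 0.03339153] [0.57284823 0.03339153] [0.57284823 0.03339153] [0.57284823 0.03339153]
shoulder [0.5648898  0.02363082] [0.59338445 0.04428586] [0.57913713 0.03395834] ((579.8026733398438, 33.78603744506836), 14.924222946166992)
[0.47945411 0.16699197 0.19535443]
```

```bash
python3 - <<'E'
from h import *
im=load('wrist2'); P=cloud(im); H=P[...,2]; C=-im['R'].T@im['t']
def flat(p,z): d=p-C; return C+d*((z-C[2])/d[:,2])[:,None]
m=np.zeros(H.shape,bool); m[266:284,145:166]=1; m&=(H>.0435)&(H<.05)
q=flat(P[m],.046)[:,:2]; print('tip',m.sum(),q.mean(0),q.min(0),q.max(0),cv2.minEnclosingCircle((q*1000).astype(np.float32)))
im=load('top0'); P=cloud(im)
print(im['pixels'][183:200,264:280].mean(2).astype(int))
# scene1 pins?
E
```

```text
tip 78 [0.57596843 0.03393643] [0.57013231 0.02879886] [0.5814233  0.03981693] ((575.5486450195312, 34.20505142211914), 5.988871097564697)
[[ 76  54  59  68  67  36  13  86  95  10  21  63 110 135 131 132]
 [114  55  66  64  71  52  33  77  61  47  45  63 122 134 129 131]
 [164  45  61  65  57  46  70  77  74  74  67  60 123 133 131 130]
 [180  49  62  68  40  42  75  70  66  68  69  61 122 134 130 130]
 [178  57  59  65  48  30  41  69  90  68  69  54 120 135 131 129]
 [174  73  54  60  63  55  53 140 149 135  93  65 121 133 132 129]
 [172 115  75  87  63  74  85 174 166 173 105  77 130 153 152 150]
 [170 156 141 151 104  75  86 169 166 167 102  70 136 175 171 168]
 [166 168 170 175 159  66  64 134 145 137  77  73 156 170 166 164]
 [163 165 165 170 180  63  73  67  87  69  70  77 180 168 165 163]
 [164 163 165 168 175  69  63  61  68  63  67  72 178 167 165 166]
 [165 166 164 168 174  74  59 109 104 127  71  77 164 168 165 163]
 [164 166 165 166 171 100  72 139 144 161  75  72 154 168 165 164]
 [165 165 164 164 171 111  67  81 119  98  62  85 175 165 164 163]
 [163 164 165 164 168 131  73  55  53  56 100 141 169 165 165 163]
 [164 165 165 164 165 171 131 123  98 122 150 171 165 163 163 164]
 [164 164 165 163 165 166 171 173 152 171 168 164 163 161 163 164]]
```

The wrist camera puts the lower pin tip at about (0.576, 0.034), and the top camera puts it at (0.5765, 0.033). The door hangs straight, and its centre is about 2 mm short of the TCP along the panel. Next I'll move over towards the pins.

Call:
{"op": "send_rows", "data": {"motion": [[-1,0.0,-0.5,0,0,0,0],[-1,0.1,-1.0,-0.2,0,0,0],[-1,0.2,-1.5,-0.5,0,0,0],[-1,0.3,-1.8,-0.8,0,0,0],[-1,0.3,-2.0,-0.85,0,0,0]]}}

```text
clock: 4.45
ee_pos: [0.4918, 0.088, 0.1608]
eef_rot: [-0.001, -0.041, 0.999, 0.0]
ft_force: [-0.5, 0.3, -2.8]
gripper_width: 0.0219
```

Call:
{"op": "send_rows", "data": {"motion": [[-1,0,-0.4,0,0,0,0],[-1,0,-0.8,0,0,0,0],[-1,0,-1.2,0,0,0,0],[-1,0,-1.5,0,0,0,0],[-1,0,-1.5,0,0,0,0]]}}

```text
clock: 4.95
ee_pos: [0.4926, 0.0276, 0.1626]
eef_rot: [-0.0, -0.041, 0.999, -0.0]
ft_force: [-0.2, 0.7, -2.4]
gripper_width: 0.022
```

```bash
python3 - <<'E'
from h import *
for n in['scene','top','wrist']: grab(n,n+'3')
s=ctrl.read_state(); print(s['clock'],s['ee_pos'],s['eef_rot'],s['ft_force'],s['gripper_width'])
im=load('top3'); a=cv2.resize(im['pixels'][140:260,240:350],None,fx=4,fy=4,interpolation=cv2.INTER_CUBIC)
s=load('scene3'); b=cv2.resize(s['pixels'][160:280,225:315],None,fx=4,fy=4,interpolation=cv2.INTER_CUBIC)
cv2.imwrite('pics/c3.png',np.hstack([a[:480],b[:480,:360]]))
E
```

```text
5.1 [0.49246916 0.02886434 0.16260397] [-6.57764933e-05 -4.13057385e-02  9.99146528e-01  2.17271541e-04] [ 0.10401692  0.45732544 -3.44956969] 0.02213012904174009
```

View pics/c3.png

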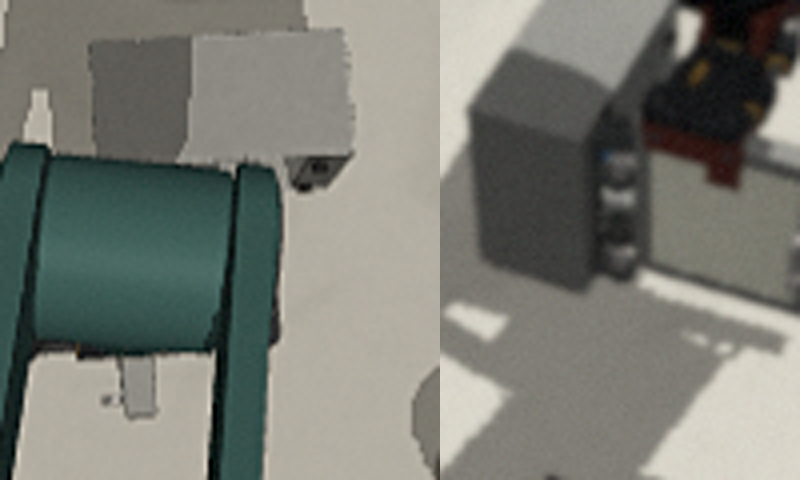

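View pics/wrist3.png

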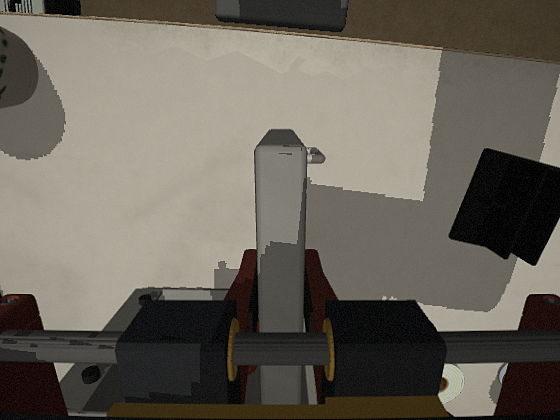

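In the scene crop the two knuckles stand right above the pins, at columns ~605-635 and rows 150-260. The top crop shows the door's free edge at about (122-156, 415). I'll enlarge the scene crop and measure the free edge in the top camera, which also saw the pin.

```bash
python3 - <<'E'
from h import *
s=load('scene3'); b=cv2.resize(s['pixels'][175:245,255:305],None,fx=8,fy=8,interpolation=cv2.INTER_CUBIC)
s0=load('scene0'); b0=cv2.resize(s0['pixels'][175:245,255:305],None,fx=8,fy=8,interpolation=cv2.INTER_CUBIC)
cv2.imwrite('pics/s3c.png',np.hstack([b0,b]))
im=load('top3'); P=cloud(im); H=P[...,2]; C=-im['R'].T@im['t']
def flat(p,z): d=p-C; return C+d*((z-C[2])/d[:,2])[:,None]
m=np.zeros(H.shape,bool); m[228:250,262:285]=1; m&=(H>.18)&(H<.21); print(m.sum(),np.median(H[m]))
q=flat(P[m],.194)[:,:2]; a=np.radians(4.8); Y=np.array([np.cos(a),np.sin(a)]); X=np.array([np.sin(a),-np.cos(a)])
t=np.array([.4927,.0284]); y=(q-t)@Y; x=(q-t)@X
print('y',np.sort(y)[:30:4],'x',np.percentile(x,[2,98]),x.mean())
print(s['R']@np.array([.5757,.034,.142])+s['t'])
def pj(X,s):
    f=210/np.tan(np.radians(float(s['fov_y']))/2); K=np.array([[f,0,float(s['cx'])],[0,f,float(s['cy'])],[0,0,1]])
    return cv2.projectPoints(np.array([X],float),cv2.Rodrigues(s['R'])[0],s['t'],K,np.array([float(s['k1']),0,0,0]))[0].ravel()
for z in (.126,.142,.03,.046):
  u=pj([.5757,.034,z],s); print(z,u,(u-[255,175])*8)
for z in (.158,.176,.062,.080):
  u=pj(list(t+.082*Y)+[z],s); print('kn',z,u,(u-[255,175])*8)
E
```

```text
124 0.19391605495568276
y [-0.07098436 -0.07028939 -0.06833023 -0.06763473 -0.06567496 -0.06480511
 -0.06284425 -0.06214798] x [-0.01096302  0.01040518] -0.00034161039361013803
[-0.01908567 -0.05453304  1.35750503]
0.126 [269.66930813 203.29560008] [117.35446507 226.36480066]
0.142 [269.62665308 199.29005524] [117.01322465 194.32044194]
0.03 [269.91175205 225.97142794] [119.29401639 407.7714235 ]
0.046 [269.87288178 222.34622646] [118.98305424 378.7698117 ]
kn 0.158 [269.78342594 195.638732  ] [118.26740751 165.10985597]
kn 0.176 [269.73574786 190.97061508] [117.88598292 127.76492062]
kn 0.062 [270.02390188 219.08304915] [120.19121504 352.6643932 ]
kn 0.08 [269.98050768 214.86479304] [119.84406145 318.91834432]
```

View pics/s3c.png

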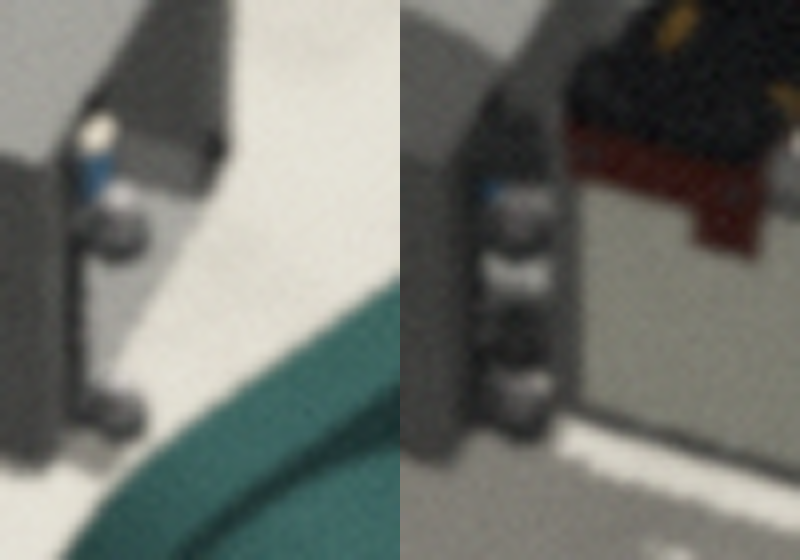

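The two cameras disagree by a few mm in y, with the mean close to where the door is now. I'll lower it and feel for the pins in small steps.

Call:
{"op": "send_rows", "data": {"motion": [[-1,0.01,0,-0.1,0,0,0],[-1,0.02,0,-0.2,0,0,0],[-1,0.02,0,-0.28,0,0,0],[-1,0.02,0,-0.3,0,0,0],[-1,0.02,0,-0.32,0,0,0]]}}

```text
clock: 5.6
ee_pos: [0.4932, 0.0284, 0.1496]
eef_rot: [-0.0, -0.041, 0.999, -0.0]
ft_force: [1.0, 0.7, -1.6]
gripper_width: 0.022
```

Call:
{"op": "send_rows", "data": {"motion": [[-1,0,0,-0.02,0,0,0],[-1,0,0,-0.04,0,0,0],[-1,0,0,-0.06,0,0,0],[-1,0,0,-0.08,0,0,0],[-1,0,0,-0.08,0,0,0]]}}

```text
clock: 6.1
ee_pos: [0.4934, 0.0282, 0.1466]
eef_rot: [0.0, -0.041, 0.999, -0.0]
ft_force: [-0.8, -0.5, -2.8]
gripper_width: 0.0218
```

Call:
{"op": "send_rows", "data": {"motion": [[-1,0,0,-0.01,0,0,0],[-1,0,0,-0.02,0,0,0],[-1,0,0,-0.03,0,0,0],[-1,0,0,-0.04,0,0,0],[-1,0,0,-0.04,0,0,0]]}}

```text
clock: 6.6
ee_pos: [0.4933, 0.0283, 0.1455]
eef_rot: [0.0, -0.041, 0.999, -0.0]
ft_force: [-4.0, -0.0, 6.1]
gripper_width: 0.0221
```

There's contact at TCP z 0.1455 with a −x force, which suggests the bore is riding the chamfer and sits too far in +x. I'll lift a little, shift x by −1.2 mm and feel again.

Call:
{"op": "send_rows", "data": {"motion": [[-1,0,0,0.05,0,0,0],[-1,-0.03,0,0.05,0,0,0],[-1,-0.03,0,0.03,0,0,0],[-1,-0.03,0,0.01,0,0,0],[-1,-0.03,0,0,0,0,0]]}}

```text
clock: 7.1
ee_pos: [0.4921, 0.0282, 0.1452]
eef_rot: [-0.0, -0.041, 0.999, -0.0]
ft_force: [-3.1, -0.3, 4.7]
gripper_width: 0.0218
```

Call:
{"op": "send_rows", "data": {"motion": [[-1,0,0,-0.01,0,0,0],[-1,0,0,-0.02,0,0,0],[-1,0,0,-0.02,0,0,0],[-1,0,0,-0.02,0,0,0],[-1,0,0,-0.02,0,0,0]]}}

```text
clock: 7.6
ee_pos: [0.4924, 0.028, 0.1441]
eef_rot: [0.0, -0.041, 0.999, -0.0]
ft_force: [0.5, -2.1, -3.5]
gripper_width: 0.0221
```

Call:
{"op": "send_rows", "data": {"motion": [[-1,0,0,-0.01,0,0,0],[-1,0,0,-0.02,0,0,0],[-1,0,0,-0.03,0,0,0],[-1,0,0,-0.04,0,0,0],[-1,0,0,-0.04,0,0,0]]}}

```text
clock: 8.1
ee_pos: [0.4923, 0.0281, 0.1427]
eef_rot: [0.0, -0.041, 0.999, -0.0]
ft_force: [0.2, -4.5, -0.5]
gripper_width: 0.0221
```

Call:
{"op": "send_rows", "data": {"motion": [[-1,0,-0.01,0,0,0,0],[-1,0,-0.02,0,0,0,0],[-1,0,-0.02,-0.01,0,0,0],[-1,0,-0.02,-0.02,0,0,0],[-1,0,-0.02,-0.02,0,0,0]]}}

```text
clock: 8.6
ee_pos: [0.492, 0.0277, 0.1417]
eef_rot: [-0.0, -0.041, 0.999, 0.0]
ft_force: [0.5, -1.9, -1.2]
gripper_width: 0.0218
```

Call:
{"op": "send_rows", "data": {"motion": [[-1,0,-0.02,-0.01,0,0,0],[-1,0,-0.02,-0.03,0,0,0],[-1,0,-0.02,-0.05,0,0,0],[-1,0,-0.02,-0.07,0,0,0],[-1,0,-0.02,-0.07,0,0,0]]}}

```text
clock: 9.1
ee_pos: [0.4919, 0.0268, 0.1388]
eef_rot: [-0.0, -0.041, 0.999, 0.0]
ft_force: [-1.1, -0.9, -3.5]
gripper_width: 0.0216
```

Call:
{"op": "send_rows", "data": {"motion": [[-1,0,0,-0.02,0,0,0],[-1,0,0,-0.04,0,0,0],[-1,0,0,-0.06,0,0,0],[-1,0,0,-0.08,0,0,0],[-1,0,0,-0.08,0,0,0]]}}

```text
clock: 9.6
ee_pos: [0.492, 0.0267, 0.1357]
eef_rot: [-0.0, -0.041, 0.999, -0.0]
ft_force: [0.2, -0.4, -3.1]
gripper_width: 0.0219
```

Call:
{"op": "send_rows", "data": {"motion": [[-1,0,0,-0.02,0,0,0],[-1,0,0,-0.04,0,0,0],[-1,0,0,-0.06,0,0,0],[-1,0,0,-0.08,0,0,0],[-1,0,0,-0.08,0,0,0]]}}

```text
clock: 10.1
ee_pos: [0.492, 0.0267, 0.1325]
eef_rot: [-0.0, -0.041, 0.999, -0.0]
ft_force: [0.1, -0.6, -2.9]
gripper_width: 0.0218
```

Call:
{"op": "send_rows", "data": {"motion": [[-1,0,0,-0.01,0,0,0],[-1,0,0,-0.02,0,0,0],[-1,0,0,-0.03,0,0,0],[-1,0,0,-0.04,0,0,0],[-1,0,0,-0.04,0,0,0]]}}

```text
clock: 10.6
ee_pos: [0.4921, 0.0267, 0.131]
eef_rot: [-0.0, -0.041, 0.999, -0.0]
ft_force: [-0.2, -0.4, -3.7]
gripper_width: 0.0219
```

```bash
python3 - <<'E'
from h import *
grab('scene','scene4')
s=load('scene4'); b=cv2.resize(s['pixels'][175:245,255:305],None,fx=8,fy=8,interpolation=cv2.INTER_CUBIC); cv2.imwrite('pics/s4c.png',b)
print(ctrl.read_state()['ft_force'],ctrl.read_state()['ee_pos'])
E
```

```text
[ 0.51652676  0.43407251 -2.00583536] [0.49211198 0.02669388 0.13098503]
```

View pics/s4c.png

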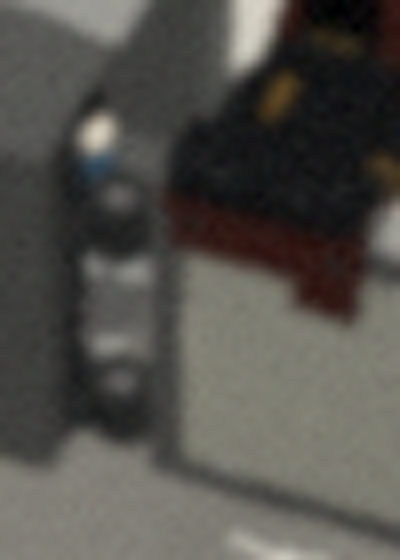

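The crop shows both knuckles now sitting right on the shoulders, at rows ~210 and ~395. I'll ease it down until the shoulders take the weight.

Call:
{"op": "send_rows", "data": {"motion": [[-1,0,0,-0.01,0,0,0],[-1,0,0,-0.02,0,0,0],[-1,0,0,-0.03,0,0,0],[-1,0,0,-0.03,0,0,0],[-1,0,0,-0.03,0,0,0]]}}

```text
clock: 11.15
ee_pos: [0.4922, 0.0267, 0.13]
eef_rot: [0.0, -0.041, 0.999, -0.0]
ft_force: [-0.9, 0.5, -0.1]
gripper_width: 0.0215
```

Call:
{"op": "send_rows", "data": {"motion": [[-0.3,0,0,0,0,0,0],[-0.2,0,0,0,0,0,0],[0,0,0,0,0,0,0],[0,0,0,0,0,0,0],[0,0,0,0,0,0,0]]}}

```text
clock: 11.65
ee_pos: [0.4922, 0.0267, 0.1299]
eef_rot: [0.0, -0.041, 0.999, -0.0]
ft_force: [-0.2, 0.5, 0.0]
gripper_width: 0.0441
```

Call:
{"op": "send_rows", "data": {"motion": [[0,0,0,0.3,0,0,0],[0,0,0,0.7,0,0,0],[0,0,0,1.2,0,0,0],[0,0,0,1.7,0,0,0],[0,0,0,1.7,0,0,0]]}}

```text
clock: 12.15
ee_pos: [0.4943, 0.0265, 0.201]
eef_rot: [0.003, -0.041, 0.999, -0.0]
ft_force: [0.2, -0.3, 1.2]
gripper_width: 0.0439
```

```bash
python3 - <<'E'
from h import *
for n in['scene','wrist','top']: grab(n,n+'5')
s=ctrl.read_state(); print(s['clock'],s['ee_pos'],s['q'],s['ft_force'],s['gripper_width'])
a=load('scene5'); b=cv2.resize(a['pixels'][165:265,240:330],None,fx=5,fy=5,interpolation=cv2.INTER_CUBIC); cv2.imwrite('pics/s5c.png',b)
H=np.array([.5755,.034]); cmd=np.array([.4923,.0266])
for th in range(0,96,10):
    p=np.radians(4.9+th); f=-np.array([np.cos(p),np.sin(p)]); n=np.array([-np.sin(p),np.cos(p)])
    t=H+.11*f+.024*n; print(th,t.round(4),((t-cmd)/.04).round(2))
im=load('wrist5'); P=cloud(im); Z=P[...,2]; m=np.zeros(Z.shape,bool); m[120:240,245:315]=1; m&=(Z>.14)&(Z<.18); print('door top z',np.median(Z[m]))
E
```

```text
12.3 [0.49181914 0.02669998 0.19761742] [-8.60313550e-02  2.31338046e-01  1.76835916e+00 -1.12664043e-04
  1.14208504e+00 -1.73958688e+00] [-0.39853919  0.6544845  -0.71372712] 0.043754096557977
0 [0.4639 0.0485] [-0.71  0.55]
10 [0.463  0.0289] [-0.73  0.06]
20 [0.4656 0.0095] [-0.67 -0.43]
30 [ 0.4716 -0.0093] [-0.52 -0.9 ]
40 [ 0.4806 -0.0266] [-0.29 -1.33]
50 [ 0.4926 -0.0422] [ 0.01 -1.72]
60 [ 0.5071 -0.0554] [ 0.37 -2.05]
70 [ 0.5237 -0.0659] [ 0.78 -2.31]
80 [ 0.5418 -0.0734] [ 1.24 -2.5 ]
90 [ 0.561  -0.0776] [ 1.72 -2.61]
door top z 0.15688871528670262
```

View pics/s5c.png

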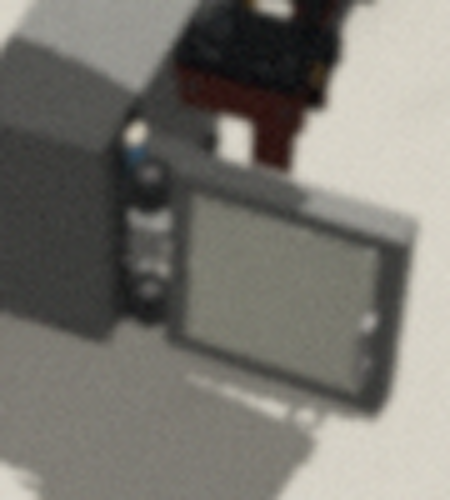

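View pics/wrist5.png

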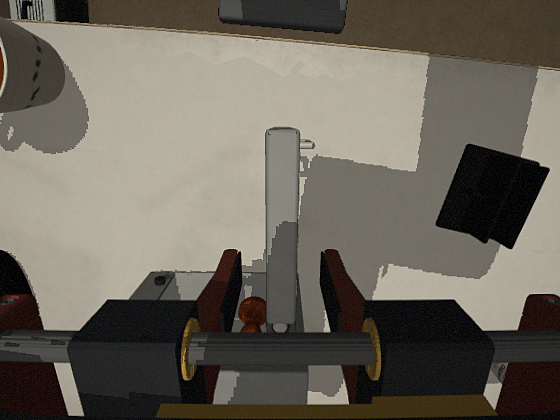

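The door hangs upright on both pins, with the knuckles down on their shoulders. Now I'll move to the outer-face side with the fingers shut, ready to push.

Call:
{"op": "send_rows", "data": {"motion": [[-1,-0.2,0.4,0,0,0,0],[-1,-0.5,0.9,0,0,0,0],[-1,-0.75,1.3,0,0,0,0],[-1,-0.75,1.3,0,0,0,0],[-1,-0.75,1.3,0,0,0,0]]}}

```text
clock: 12.8
ee_pos: [0.4617, 0.0786, 0.1971]
eef_rot: [-0.001, -0.042, 0.999, -0.0]
ft_force: [-1.0, -0.5, 0.1]
gripper_width: 0.0075
```

Call:
{"op": "send_rows", "data": {"motion": [[-1,0,0,-0.4,0,0,0],[-1,0,0,-0.9,0,0,0],[-1,0,0,-1.4,0,0,0],[-1,0,0,-1.8,0,0,0],[-1,0,0,-1.8,0,0,0]]}}

```text
clock: 13.3
ee_pos: [0.4609, 0.0778, 0.1238]
eef_rot: [-0.002, -0.041, 0.999, -0.0]
ft_force: [-1.4, 0.4, -1.4]
gripper_width: 0.0002
```

Call:
{"op": "send_rows", "data": {"motion": [[-1,0,-0.3,0,0,0,0],[-1,0.02,-0.6,0,0,0,0],[-1,0.02,-0.75,0,0,0,0],[-1,0.02,-0.9,0,0,0,0],[-1,0.02,-1.05,0,0,0,0]]}}

```text
clock: 13.8
ee_pos: [0.4633, 0.0359, 0.1263]
eef_rot: [0.001, -0.041, 0.999, -0.0]
ft_force: [-0.4, 0.4, -0.4]
gripper_width: 0.0003
```

Call:
{"op": "send_rows", "data": {"motion": [[-1,0.0,-0.15,0,0,0,0],[-1,0.02,-0.3,0,0,0,0],[-1,0.04,-0.45,0,0,0,0],[-1,0.07,-0.6,0,0,0,0],[-1,0.1,-0.75,0,0,0,0]]}}

```text
clock: 14.3
ee_pos: [0.4671, 0.0062, 0.1258]
eef_rot: [-0.0, -0.041, 0.999, -0.0]
ft_force: [-0.1, 0.2, -0.1]
gripper_width: 0.0009
```

```bash
python3 - <<'E'
from h import *
grab('scene','scene6')
s=ctrl.read_state(); print(s['clock'],s['ee_pos'],s['ft_force'])
a=load('scene6'); b=cv2.resize(a['pixels'][165:265,240:330],None,fx=5,fy=5,interpolation=cv2.INTER_CUBIC); cv2.imwrite('pics/s6c.png',b)
E
```

```text
14.35 [0.46746243 0.00550377 0.12585097] [ 0.31315153 -0.76359706  0.16734054]
```

View pics/s6c.png

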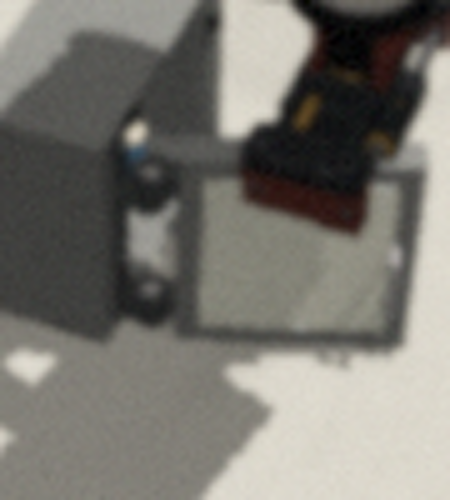

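The door is swinging freely on the hinge, about 20° so far. I'll keep following the arc.

Call:
{"op": "send_rows", "data": {"motion": [[-1,0.05,-0.2,0,0,0,0],[-1,0.11,-0.4,0,0,0,0],[-1,0.22,-0.62,0,0,0,0],[-1,0.34,-0.83,0,0,0,0],[-1,0.48,-1.03,0,0,0,0]]}}

```text
clock: 14.85
ee_pos: [0.4866, -0.0354, 0.1258]
eef_rot: [0.0, -0.041, 0.999, -0.0]
ft_force: [-0.4, -0.1, 0.2]
gripper_width: 0.0005
```

Call:
{"op": "send_rows", "data": {"motion": [[-1,0.16,-0.19,0,0,0,0],[-1,0.33,-0.36,0,0,0,0],[-1,0.52,-0.52,0,0,0,0],[-1,0.72,-0.66,0,0,0,0],[-1,0.94,-0.78,0,0,0,0]]}}

```text
clock: 15.35
ee_pos: [0.5244, -0.0662, 0.1258]
eef_rot: [-0.0, -0.041, 0.999, -0.0]
ft_force: [0.5, -0.2, -1.0]
gripper_width: 0.0003
```

```bash
python3 - <<'E'
from h import *
grab('scene','scene7'); grab('top','top7')
s=ctrl.read_state(); print(s['clock'],s['ee_pos'],s['ft_force'])
a=load('scene7'); b=cv2.resize(a['pixels'][155:265,230:330],None,fx=4,fy=4,interpolation=cv2.INTER_CUBIC)
c=cv2.resize(load('top7')['pixels'][140:250,250:350],None,fx=4,fy=4,interpolation=cv2.INTER_CUBIC); cv2.imwrite('pics/s7c.png',np.hstack([b,c]))
E
```

```text
15.45 [ 0.5256083  -0.06652984  0.12595495] [-0.07994154 -0.11494331 -0.20572261]
```

View pics/s7c.png

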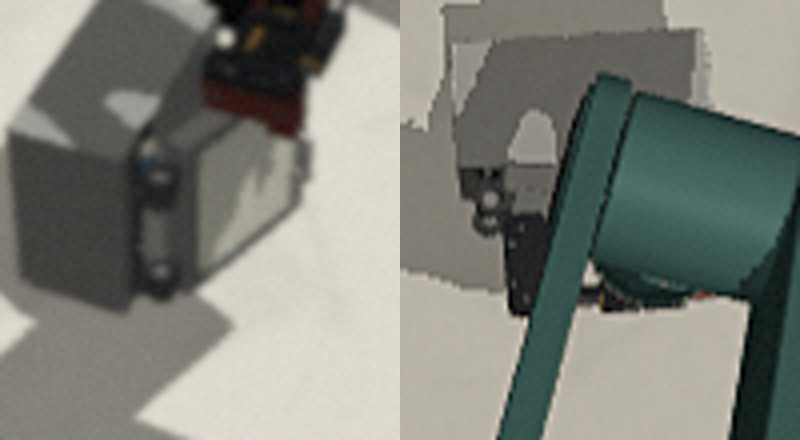

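Call:
{"op": "send_rows", "data": {"motion": [[-1,0.12,-0.05,0,0,0,0],[-1,0.26,-0.11,0,0,0,0],[-1,0.4,-0.17,0,0,0,0],[-1,0.54,-0.21,0,0,0,0],[-1,0.66,-0.24,0,0,0,0]]}}

```text
clock: 15.95
ee_pos: [0.5507, -0.0755, 0.1259]
eef_rot: [0.0, -0.041, 0.999, -0.0]
ft_force: [0.4, 0.5, -0.5]
gripper_width: 0.0006
```

Call:
{"op": "send_rows", "data": {"motion": [[-1,0.05,0,0,0,0,0],[-1,0.1,0,0,0,0,0],[-1,0.15,0,0,0,0,0],[-1,0.2,0,0,0,0,0],[-1,0.25,0,0,0,0,0]]}}

```text
clock: 16.45
ee_pos: [0.5602, -0.0753, 0.1258]
eef_rot: [-0.0, -0.041, 0.999, -0.0]
ft_force: [-0.9, -1.0, 0.2]
gripper_width: 0.0008
```

Call:
{"op": "send_rows", "data": {"motion": [[-1,0.02,0,0,0,0,0],[-1,0.04,0,0,0,0,0],[-1,0.05,0,0,0,0,0],[-1,0.05,0,0,0,0,0],[-1,0.05,0,0,0,0,0]]}}

```text
clock: 16.95
ee_pos: [0.5621, -0.0753, 0.1258]
eef_rot: [-0.0, -0.041, 0.999, -0.0]
ft_force: [0.4, 0.0, 0.1]
gripper_width: 0.0004
```

```bash
python3 - <<'E'
from h import *
grab('scene','scene8'); grab('top','top8')
s=ctrl.read_state(); print(s['clock'],s['ee_pos'],s['ft_force'])
a=load('scene8'); b=cv2.resize(a['pixels'][155:265,230:330],None,fx=4,fy=4,interpolation=cv2.INTER_CUBIC)
c=cv2.resize(load('top8')['pixels'][140:250,250:350],None,fx=4,fy=4,interpolation=cv2.INTER_CUBIC); cv2.imwrite('pics/s8c.png',np.hstack([b,c]))
E
```

```text
17.05 [ 0.56210494 -0.07532323  0.12585354] [ 0.15329053 -0.18814228 -0.62915146]
```

View pics/s8c.png

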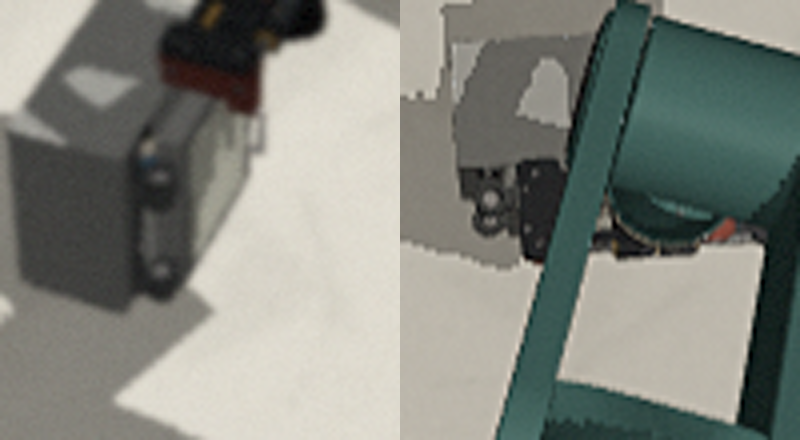

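Nearly shut, but the door is still not against the stops. I'll keep pushing gently until I feel them.

Call:
{"op": "send_rows", "data": {"motion": [[-1,0.02,0,0,0,0,0],[-1,0.04,0,0,0,0,0],[-1,0.06,0,0,0,0,0],[-1,0.08,0,0,0,0,0],[-1,0.08,0,0,0,0,0]]}}

```text
clock: 17.55
ee_pos: [0.5634, -0.0752, 0.1253]
eef_rot: [-0.002, -0.041, 0.999, 0.0]
ft_force: [-4.9, -1.2, 2.1]
gripper_width: 0.0006
```

Call:
{"op": "send_rows", "data": {"motion": [[-1,0.02,0,0,0,0,0],[-1,0.03,0,0,0,0,0],[-1,0.04,0,0,0,0,0],[-1,0.05,0,0,0,0,0],[-1,0.05,0,0,0,0,0]]}}

```text
clock: 18.05
ee_pos: [0.5634, -0.0752, 0.1253]
eef_rot: [-0.004, -0.042, 0.999, 0.0]
ft_force: [-11.4, -0.4, 6.1]
gripper_width: 0.0007
```

I can feel the stops at about 11 N. Backing straight off, then going up.

Call:
{"op": "send_rows", "data": {"motion": [[-1,-0.05,0,0,0,0,0],[-1,-0.15,0,0,0,0,0],[-1,-0.4,0,0,0,0,0],[-1,-0.8,0,0,0,0,0],[-1,-1.2,0,0,0,0,0]]}}

```text
clock: 18.55
ee_pos: [0.5192, -0.0754, 0.1261]
eef_rot: [0.001, -0.041, 0.999, -0.0]
ft_force: [-1.3, -0.2, 0.2]
gripper_width: 0.0004
```

Call:
{"op": "send_rows", "data": {"motion": [[-1,-0.6,0,0.6,0,0,0],[-1,-1.2,0.4,1.4,0,0,0],[-1,-1.4,1.2,2.2,0,0,0],[-1,-1.4,2.3,2.2,0,0,0],[-1,-1.4,3.4,2.2,0,0,0]]}}

```text
clock: 19.05
ee_pos: [0.4642, 0.0617, 0.2157]
eef_rot: [0.003, -0.041, 0.999, -0.0]
ft_force: [1.0, 0.2, -0.8]
gripper_width: 0.0004
```

Call:
{"op": "send_rows", "data": {"motion": [[-1,0,1.2,0,0,0,0],[-1,0,2.4,0,0,0,0],[-1,0,3.0,0,0,0,0],[-1,0,3.0,0,0,0,0],[-1,0,3.0,0,0,0,0]]}}

```text
clock: 19.55
ee_pos: [0.4632, 0.1807, 0.2139]
eef_rot: [0.0, -0.042, 0.999, -0.0]
ft_force: [0.2, 0.2, -0.1]
gripper_width: 0.0001
```

```bash
python3 - <<'E'
from h import *
grab('scene','scene9'); im=grab('top','top9')
s=ctrl.read_state(); print(s['clock'],s['ee_pos'],s['ft_force'])
a=load('scene9'); b=cv2.resize(a['pixels'][155:265,230:330],None,fx=4,fy=4,interpolation=cv2.INTER_CUBIC)
c=cv2.resize(im['pixels'][130:240,250:350],None,fx=4,fy=4,interpolation=cv2.INTER_CUBIC); cv2.imwrite('pics/s9c.png',np.hstack([b,c])); 
P=cloud(im);H=P[...,2]; m=np.zeros(H.shape,bool); m[170:215,262:345]=1; m&=(H>.148)&(H<.172)&(P[...,0]<.592)
C=-im['R'].T@im['t']; d=P[m]-C; q=(C+d*((.162-C[2])/d[:,2])[:,None])[:,:2]; c=q.mean(0); w,v=np.linalg.eigh(np.cov((q-c).T)); print(m.sum(),c,np.degrees(np.arctan2(v[1,1],v[0,1])),cv2.minAreaRect((q*1000).astype(np.float32)),np.median(H[m]))
E
```

```text
19.65 [0.46328528 0.17965241 0.21384595] [ 0.11281945  0.24871371 -0.6534528 ]
374 [ 0.58039085 -0.04709952] 92.31796782948325 ((579.286376953125, -42.69427490234375), (22.564037322998047, 156.31088256835938), 0.965636134147644) 0.15970659216159824
```

View pics/s9c.png

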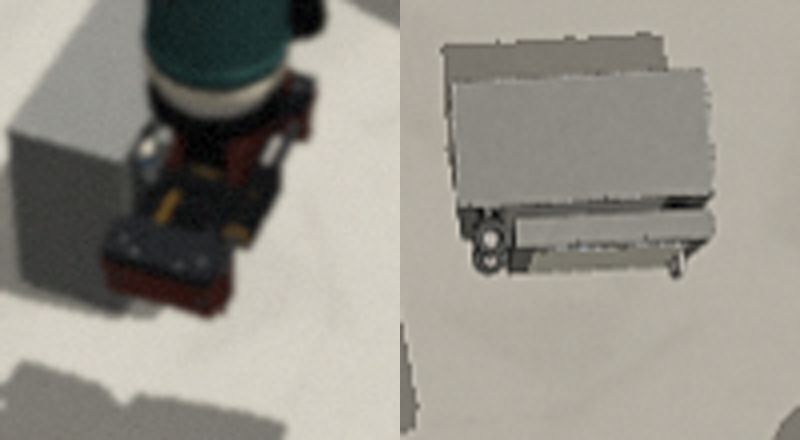

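View pics/top9.png

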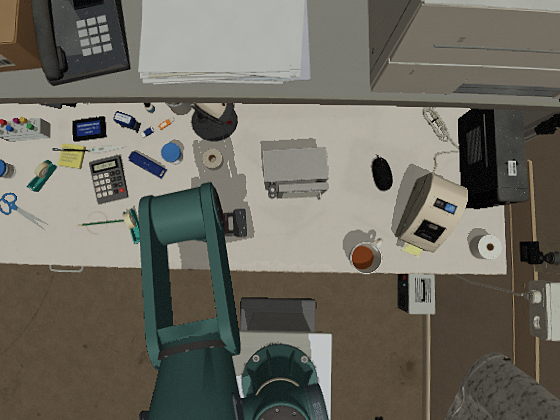

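The top crop shows the door parallel to the cabinet front: its front edge runs (515,250)–(712,238) and the cabinet's (460,208)–(712,195). The knuckle ring is on the pin at about (490,238). The angle fit was clipped by its x mask, so I'll refit with a mask aligned to the cabinet and also check the bystanders.

```bash
python3 - <<'E'
from h import *
im=load('top9'); i0=load('top0'); P=cloud(im);H=P[...,2]; C=-im['R'].T@im['t']
a=np.radians(4.9); ex=np.array([np.cos(a),np.sin(a)]); ey=np.array([-np.sin(a),np.cos(a)]); O=np.array([.5755,.034])
r=P[...,:2]-O; X=r@ex; Y=r@ey
m=(H>.15)&(H<.175)&(X<.0135)&(X>-.025)&(Y<-.018)&(Y>-.152)
d=P[m]-C; q=(C+d*((.162-C[2])/d[:,2])[:,None])[:,:2]-O; x=q@ex; y=q@ey
# per-y-bin front edge and centre
for lo in np.arange(-.15,-.02,.022):
    s=(y>=lo)&(y<lo+.022); print(round(lo,3),s.sum(),np.percentile(x[s],[3,50,97]).round(4),np.median(H[m][s]).round(4))
print(np.degrees(np.arctan(np.polyfit(y,x,1)[0])), 'Y range',np.percentile(Y[(H>.15)&(H<.175)&(X<.0135)&(X>-.025)],[1,99]))
d=cv2.absdiff(im['pixels'],i0['pixels']).max(2)
print('diff jar',(d[138:166,158:186]>60).sum(),'mug',(d[235:275,340:385]>60).sum())
def cen(im,a,b,c,e,z0,z1):
    P=cloud(im); m=np.zeros(P.shape[:2],bool); m[a:b,c:e]=1; m&=(P[...,2]>z0)&(P[...,2]<z1); return P[m].mean(0).round(4)
for A in ((140,180,195,230,.03,.05),(130,175,155,190,.06,.08),(225,280,340,390,.085,.105)): print(cen(i0,*A),cen(im,*A))
E
```

```text
-0.15 61 [-0.0124 -0.0019  0.0075] 0.1576
-0.128 64 [-0.0115 -0.0013  0.0088] 0.1587
-0.106 66 [-0.012  -0.001   0.0099] 0.1595
-0.084 64 [-0.0112 -0.0011  0.0091] 0.1603
-0.062 64 [-0.0099  0.0004  0.0106] 0.1605
-0.04 65 [-0.0112  0.0001  0.0098] 0.1606
0.8490964492469056 Y range [-0.77891544 -0.02037765]
diff jar 0 mug 0
[0.687  0.2238 0.0397] [0.687  0.2236 0.0398]
[0.6986 0.3488 0.0712] [0.6985 0.3487 0.071 ]
[ 0.3903 -0.2532  0.0924] [ 0.3924 -0.2547  0.0924]
```

```bash
python3 -c "
from plant import ctrl
s=ctrl.read_state();print(s['clock'],s['joint_velocities'].round(4),s['ft_force'])
print(ctrl.finish_job())"
```

```text
19.65 [-0.0132 -0.0009  0.0022  0.0007  0.0026  0.0039] [ 0.11281945  0.24871371 -0.6534528 ]
the job is handed in; nothing more can be done
None
```

The door hangs on both pins, is swung shut, and the job is handed in at 19.65 s of the 72 s allowed. `finish_job` gives no verdict, so this rests on my own checks.

**What I did:**
- I gripped the door across its top edge, lifted it out of the stand and turned it 14° to about 90° open.
- I felt for the pins with forces of about 4–6 N, shifting about 1 mm in x and about 2 mm in y. The door then slid down until the shoulders took its weight.
- I let go and pushed the outer face shut with the closed fingers until the stops pushed back with about 11 N, then backed the arm clear.

**Last checks:**
- **Shut:** the top camera puts the door within 0.9° (0.015 rad) of the cabinet's angle, and its centreline within about 2 mm of the measured pin axis.
- **Height:** the door's top edge reads 158–161 mm against 162 mm expected. Depth readings of the top edge had also run 1–3 mm low earlier.
- **Tilt:** the free edge reads about 3 mm lower than the hinge edge. That is about 0.03 rad, either play in the knuckles or depth noise, and under the 0.08 limit.
- **Bystanders:** the roll and jar read the same as at the start. The mug's depth reading shifted about 2.6 mm, but its pixels had not changed, so I put that down to noise.

**Disagreements:** the top and wrist cameras differed by up to about 4.5 mm on the knuckle-to-pin offset in y, and touch settled it. The first angle fit of the shut door was 2.6° off because its mask clipped part of the door; I used the corrected fit above.

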